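# Unload a bench centrifuge with a bayonet rotor cover

## Task

The centrifuge has stopped: slide its clear guard fully open, twist the rotor cover a quarter turn anticlockwise to unlock it, lift it off and set it down the right way up on the rubber mat. Stand every vial from the rotor upright in the steel tray without tipping any over, then put the cover back on the rotor, twist it clockwise until it is locked fully home, and slide the guard fully shut. Leave the glassware and the crucible standing.

Things in the scene. Friction and masses are not known exactly. Their poses are not given: they have to be found in the camera images.
- guard (a joint): Sliding guard of the centrifuge: a clear tunnel-shaped hood (top and two side walls, open ends) over the rotor. 0 = shut, 0.195 m = fully open; it slides to the rear (the centrifuge's +x) with about 1.5 N of friction and stays where it is left. When open, the whole rotor is free from above.
- guard_pull (a point): Grip point of the guard's black pull bar, 13 mm thick (along the guard's x) by 80 mm long (y) by 30 mm tall, standing on the guard near its front edge; the point lies 21 mm above the guard's top face and 9 mm below the bar's top. x axis = direction in which the guard opens, z up. The guard's top face is 187 mm above the bench.
- rotor_seat (a point): Centre of the flat ring seat of the braked (not turning) rotor, 100 mm above the bench; z up. The cover is locked when its lower edge rests on this seat and its x axis lies along this frame's x axis (either way round). To go in or out, the cover's x axis must lie within about 30 degrees of this frame's y axis.
- rotor_lug (a point): Top of one of two lugs, 67 mm from the rotor's axis on the rotor frame's +x; its twin is on -x. Each is 68 degrees wide and reaches inward to radius 63.5 mm from a collar of inner radius 72 mm; underside 7 mm, top 12 mm above the seat. The cover's ears drop through the gaps and turn clockwise (from above) under the lugs, up to end stops.
- rotor_hub (a point): Same point as the seat centre. Four open vial cups stand inside the rotor at x, y = +-24 mm in this frame (34 mm from the axis, on the diagonals); their rims are 2 mm below the seat. A vial stands 15 mm deep in its cup with about 1.5 mm of play, its underside 17 mm below the seat, its top 33 mm above it. Fingers have most room closing along this frame's y.
- centrifuge_axis (a point): Foot of the rotor axis at bench level in the centrifuge's frame (x to its rear). Housing 200 mm wide, 138 mm to the front and 300 mm to the rear of this point. A front wall (inner face 99 mm in front of the axis) and the motor block (99 mm behind it) rise to 183 mm; between them the deck is 96 mm high, open at the sides once the guard is back.
- cover_grip (a point): Rotor cover: aluminium dome 120 mm wide, 47 mm tall, open below, 0.26 kg, two ears on its lower edge (at +x and -x, out to radius 68 mm, 48 degrees wide, 5 mm thick); black wing grip on top, 62 mm long (x), 15 mm thick (y), 30 mm tall. The point: on the axis, 68 mm above the lower edge, 9 mm below the wing's top. Locked at first; free after 58 to 90 degrees anticlockwise (from above).
- vial_a_mid (a point): Centre of a capped sample vial, 22 mm in diameter, 50 mm tall, 22 g (25 mm above its underside; z is its axis, upward). Two to four vials are in the rotor cups; absent ones are given as None.
- vial_b_mid (a point): Centre of a capped sample vial, 22 mm in diameter, 50 mm tall, 22 g (25 mm above its underside; z is its axis, upward). Two to four vials are in the rotor cups; absent ones are given as None.
- vial_c_mid (a point): Centre of a capped sample vial, 22 mm in diameter, 50 mm tall, 22 g (25 mm above its underside; z is its axis, upward). Two to four vials are in the rotor cups; absent ones are given as None.
- vial_d_mid (a point): Centre of a capped sample vial, 22 mm in diameter, 50 mm tall, 22 g (25 mm above its underside; z is its axis, upward). Two to four vials are in the rotor cups; absent ones are given as None.
- tray_floor (a point): Centre of the inner floor of the shallow steel tray, which does not move: inside 144 mm (x) by 184 mm (y), floor 3 mm and rim 16 mm above the bench, walls 3 mm. On one side of the centrifuge, left or right.
- mat_top (a point): Centre of the top of the black rubber mat for the cover, 180 by 180 mm, 3 mm thick, fixed; on the other side of the centrifuge.
- beaker_small: Bystander: 50 ml glass beaker, 48 mm wide, 58 mm tall; origin at the centre of its underside.
- crucible: Bystander: porcelain crucible, 47 mm wide, 37 mm tall; origin at the centre of its underside.

How it is judged (in metres and radians):
On the way, in this order (a step that is already met when the one before it is completed fails the run):
1. the guard is slid fully open (value of joint guard above 0.18 m), for 0.2 s.
2. the cover is off the rotor and lies level on the mat, let go (horizontal distance between cover_grip and mat_top below 0.05 m and z of cover_grip in the frame of mat_top below 0.073 m and angle between cover_grip's own z axis and vertical below 0.06 rad and contact force between the fingers and cover below 0.3 N), for 0.2 s.
3. every vial stands upright in the tray, let go (x of vial_a_mid in the frame of tray_floor between -0.068 and 0.068 m and y of vial_a_mid in the frame of tray_floor between -0.088 and 0.088 m and z of each of vial_a_mid, vial_b_mid, vial_c_mid, vial_d_mid in the frame of tray_floor below 0.031 m and angle between each of vial_a_mid, vial_b_mid, vial_c_mid, vial_d_mid's own z axis and vertical below 0.12 rad and contact force between the fingers and vial_a below 0.2 N and x of vial_b_mid in the frame of tray_floor between -0.068 and 0.068 m and y of vial_b_mid in the frame of tray_floor between -0.088 and 0.088 m and contact force between the fingers and vial_b below 0.2 N and x of vial_c_mid in the frame of tray_floor between -0.068 and 0.068 m and y of vial_c_mid in the frame of tray_floor between -0.088 and 0.088 m and contact force between the fingers and vial_c below 0.2 N and x of vial_d_mid in the frame of tray_floor between -0.068 and 0.068 m and y of vial_d_mid in the frame of tray_floor between -0.088 and 0.088 m and contact force between the fingers and vial_d below 0.2 N), for 0.2 s.
4. the cover is back on the rotor seat, turned clockwise to its stops and let go (horizontal distance between cover_grip and rotor_seat below 0.008 m and z of cover_grip in the frame of rotor_seat between 0.064 and 0.0715 m and angle between cover_grip's own z axis and vertical below 0.06 rad and angle between the x axis of cover_grip and the x axis of rotor_seat, either way round below 0.21 rad and contact force between the fingers and cover below 0.3 N), for 0.2 s.
At the end, for the whole second after the job is handed in: Guard within 10 mm of shut; cover level on the rotor seat (within 8 mm of centred, 3.5 mm of fully down), within 12 degrees of its locked position; every vial present upright (7 degrees) on the tray floor; cover and vials let go and at rest (all of step 3 and all of step 4 and value of joint guard below 0.01 m and linear speed of cover below 0.02 m/s); the robot touches nothing.
It fails at once if a vial is tipped over (angle between any of vial_a_mid, vial_b_mid, vial_c_mid, vial_d_mid's own z axis and vertical above 0.9 rad).
It fails at once if the beaker or the crucible is tipped over (angle between any of beaker_small, crucible's own z axis and vertical above 0.6 rad).
Of vial_a, vial_b, vial_c, vial_d only 2 to 4 are there at a start; the rules pass over those that are not, and their reading is None.
At some moment in a run one of cover may be knocked a few centimetres aside while the robot is not near it.
It also fails if it takes over 210 s, if anything falls off the work surface, if the arm or the gripper's body presses on something with over 40 N, if the wrist force passes 120 N, or if a joint passes its speed limit or range.

## Robot

A 7-joint arm with a two-finger parallel gripper is mounted at the origin on a cart in front of the work surface, level with it; the furniture and walls round the work are solid. World frame = base frame: x ahead of the robot, y to its left, z up, the work surface at z = 0. Lengths are in mm, angles in rad, forces in N, time in s.
With the tool pointing down it reaches from about 425 to 875 mm from the base axis. Payload 8.4 kg.
Tool frame: the origin (TCP) lies on the front face of the gripper's body, between the roots of the fingers; the fingertips stand 70 mm ahead of it and the grasp point (between the pads) lies 51 mm ahead of it (tips_ahead is the distance from the TCP to the fingertips, in mm); z points along the fingers, y is the line along which they close (so a half turn about z gives the same grasp; the last joint's range is limited). The gripper opens to 87 mm and grips with 3 to 60 N. Pads are 19 mm wide; open, the fingers measure 117 mm over their backs; the gripper's body (75 mm by 190 mm) begins 51 mm behind the grasp point.
Start: joints at [-1.245, 0.333, 0.04, 1.465, -0.013, 1.343, -0.059], TCP at [267.889, 592.202, 292.246] pointing down, gripper open.
Joint ranges: [-2.58, 2.58], [-0.38, 2.09], [-1.3, 1.39], [0.25, 2.4], [-1.5, 4.64], [0.08, 2.09], [-2.65, 2.65]. Speed limits (rad/s): [2.22, 2.22, 2.79, 2.79, 3.14, 3.14, 3.14].

## Interface

Orientations are given as a unit quaternion [x, y, z, w].
In Python, from rig import observe, capture, close_job, tips_ahead gives the robot as it stands.
- The arm moves only by the shell command python3 -m creep 'ROWS' [OPENING] [FORCE]. ROWS is JSON, a list that holds one entry, the list of rows, each a list of 4 numbers: the shift along the tool's x, y, z in mm, then the turn about the tool's z in degrees. A call has 1 to 20 rows; each row is the pose to reach, as a shift and turn from the pose commanded when the call began, along the tool's axes at that moment; what a row does not reach only later rows make up. A row lasts 1/12 s, in which the tool goes at most 41.7 mm and 7.16 degrees, less where a joint would pass 70% of its speed; a pose out of reach is approached as far as the arm can. A call with a gripper value outside its range is refused whole. OPENING is the opening, from -1 (shut) to 1 (fully open), set as the call begins (- or left out, the last holds). The fingers move at their own pace and stop on an object; FORCE is the grip in N (left out, the last holds). Time passes only in rows, so rows that repeat a pose let the fingers close. It gives the time, the measured TCP pose, the force, the opening and the grip force at its end, in the units of the state.
- observe(): the state, without advancing time (a new reading comes with each control period).
- capture(name): name is "scene" or "top" or "wrist"; returns a dict with "color" (384x512x3 uint8, red, green, blue), "camera_matrix" (3x3 intrinsics, pixels), "cam_to_world" (4x4, takes a point from camera to world coordinates). Camera axes: x right, y up, looking along -z (the intrinsics and any distortion apply to the point x, -y, -z); pixel columns grow to the right and rows downward; lengths in mm; the calibration is good to about 2 mm. The wrist camera is an equidistant fisheye: a pixel r from the principal point sees the ray r / f radians off the axis. A picture is of the moment at which its call begins. There is no depth.
- close_job(): hands the job in; it is judged then, once.
The state is a dict: "time_s": time; "joint_pos": joint angles; "dq": joint speeds; "joint_efforts": joint torques, N m; "position": TCP position; "tcp_rot": TCP orientation; "force": force on the tool from outside, world axes, zero at the start; "torque": the same for the moment, N m; "opening": opening from 0.0 (shut) to 1.0 (fully open); "grasp_force": force on a finger pad.
Only numpy, scipy, OpenCV 4.12 (cv2) and the standard library are available. Lean on these libraries where they do the work, as an engineer would, in place of code of your own. Each camera call takes 0.05 s, during which the arm holds its last target. There are 200 camera calls.

## Working session

There is one attempt and no reset: what is moved stays moved. The work goes in short steps, Python scripts to look and compute and a shell command to move; the robot and the scene stay as the last step left them, time stands still between calls to the robot, and variables do not carry over. Pictures are saved under pics/ and viewed, at most 14 in all, crops included, and the job is handed in when it is done.

```bash
ls; mkdir -p pics
cat > h.py <<'E'
import numpy as np, cv2, json
from rig import observe, capture, close_job, tips_ahead
from scipy.spatial.transform import Rotation as R
def snap(n,f):
    c=capture(n); cv2.imwrite(f'pics/{f}.png',c['color'][:,:,::-1])
    np.savez(f'pics/{f}.npz',K=c['camera_matrix'],T=c['cam_to_world'],n=n); return c
def ray(f,u,v):
    d=np.load(f'pics/{f}.npz');K=d['K'];T=d['T']
    x=(u-K[0,2])/K[0,0];y=(v-K[1,2])/K[1,1]
    if str(d['n'])=='wrist':
        r=np.hypot(x,y); s=np.sinc(r/np.pi); c=np.cos(r)
        p=np.array([x*s,-y*s,-c])
    else: p=np.array([x,-y,-1.])
    return T[:3,3],T[:3,:3]@p
def at(f,u,v,z):
    o,p=ray(f,u,v); return (o+p*(z-o[2])/p[2]).round(1)
def pose():
    s=observe(); return np.array(s['position']),R.from_quat(s['tcp_rot']),s
def rel(p):
    "shift in tool axes from current TCP to world point p"
    o,r,s=pose(); return r.inv().apply(np.array(p)-o).round(1)
def yaw():
    o,r,s=pose(); m=r.as_matrix(); return np.degrees(np.arctan2(m[1,0],m[0,0])), m.round(3)
E
python3 - <<'E'
from h import *
s=observe(); print(s)
for n in('scene','top'):
    c=snap(n,n+'0'); print(c['camera_matrix'],c['cam_to_world'].round(2), flush=True)
print(yaw(), tips_ahead)
a=cv2.imread('pics/scene0.png');b=cv2.imread('pics/top0.png')
cv2.imwrite('pics/both.png',cv2.resize(np.hstack([a]),(800,600)))
cv2.imwrite('pics/top0b.png',cv2.resize(b,(800,600),interpolation=cv2.INTER_CUBIC))
E
```

```text
pics
{'time_s': 0.0, 'joint_pos': array([-1.24519431,  0.33395409,  0.03989513,  1.46625934, -0.01340655,
        1.34331696, -0.05849781]), 'dq': array([ 7.43604513e-06,  1.02598806e-03,  8.29404930e-04,  8.08056618e-04,
       -3.79968217e-04,  1.46815986e-03,  1.09933593e-05]), 'joint_efforts': array([ 8.65290604e-04, -6.56355643e+01,  1.33505601e+00, -4.03795981e+01,
       -5.98228234e-02,  4.45815129e-02,  1.75553328e-04]), 'position': array([267.77431884, 591.8905398 , 291.33741177]), 'tcp_rot': array([ 2.10825334e-01,  9.77523391e-01, -8.27160610e-04, -1.19377481e-04]), 'force': array([-1.28606277, -0.33162437, -0.59591622]), 'torque': array([ 0.00593038, -0.01230199, -0.02170609]), 'grasp_force': 0.0, 'opening': 1.0043964336454374}
[[402.04117796   0.         251.73906622]
 [  0.         402.04117796 187.80371563]
 [  0.           0.           1.        ]] [[ 6.90000e-01  6.20000e-01 -3.80000e-01  1.43620e+02]
 [-7.30000e-01  5.80000e-01 -3.70000e-01 -4.10970e+02]
 [-0.00000e+00  5.30000e-01  8.50000e-01  1.02898e+03]
 [ 0.00000e+00  0.00000e+00  0.00000e+00  1.00000e+00]]
[[410.8158471    0.         259.88045286]
 [  0.         410.8158471  191.22854729]
 [  0.           0.           1.        ]] [[-0.00000e+00  9.90000e-01 -1.40000e-01  3.72410e+02]
 [-1.00000e+00 -0.00000e+00  2.00000e-02 -7.65000e+00]
 [ 2.00000e-02  1.40000e-01  9.90000e-01  1.21103e+03]
 [ 0.00000e+00  0.00000e+00  0.00000e+00  1.00000e+00]]
(np.float64(155.6606389152082), array([[-0.911,  0.412, -0.001],
       [ 0.412,  0.911, -0.001],
       [-0.   , -0.001, -1.   ]])) 69.7
```

View pics/top0b.png

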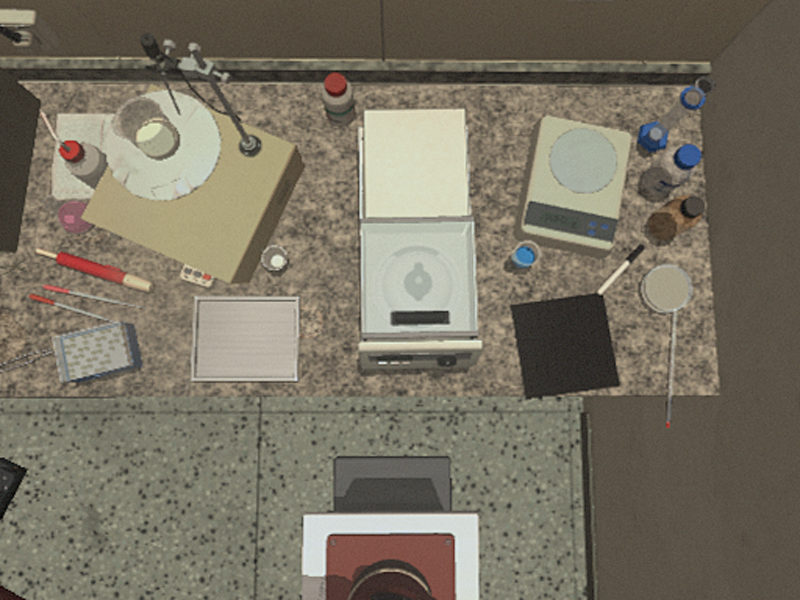

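View pics/both.png

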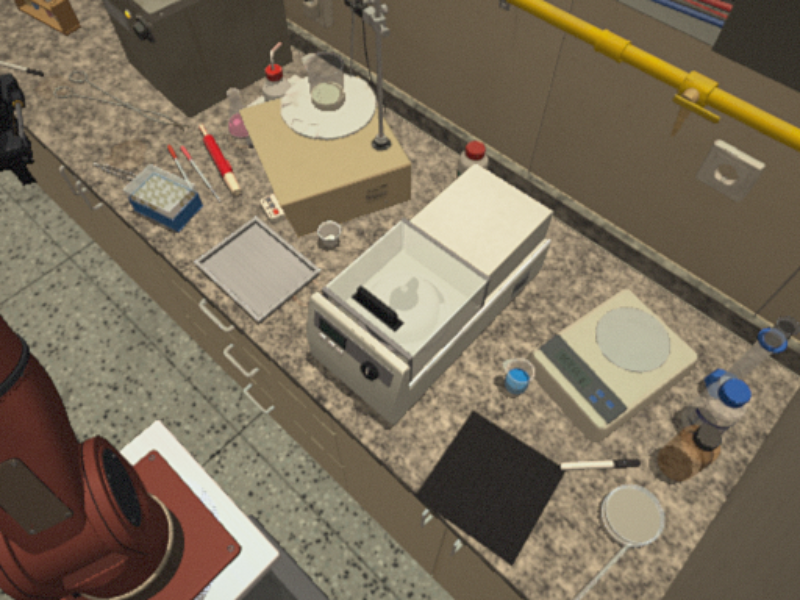

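Top view (800-px scale): pull bar at (420,318), cover wing about (418,281), tray corners (192,297)-(298,380), mat corners (512,305),(602,294),(619,385),(527,397), beaker (525,256), crucible (274,258).

Run:
```python
from h import *
k=1.5625
def P(u,v,z,f='top0'): return at(f,u/k,v/k,z)
print('bar ends',P(391,318,217),P(449,318,217), 'bar scene', P(377,308,217,'scene0'))
print('housing rear top edge', P(364,110,183),P(466,110,183),'front',P(360,345,183),P(481,345,183))
print('tray',[P(*q,16) for q in((192,297),(298,297),(298,380),(192,381))])
print('mat',[P(*q,3) for q in((512,305),(602,294),(619,385),(527,397))])
print('wing',P(418,281,177),P(418,262,177),P(418,300,177),'beaker',P(525,256,29),P(517,380,0,'scene0'),'cruc',P(274,258,37))
```

```text
bar ends [483.7  -2.3 217. ] [483.6 -92.7 217. ] bar scene [476.9 -60.1 217. ]
housing rear top edge [840.4  43.5 183. ] [ 841.3 -128.8  183. ] front [444.1  47.4 183. ] [ 443.8 -146.5  183. ]
tray [array([546. , 370.9,  16. ]), array([546. , 173.2,  16. ]), array([391.5, 170. ,  16. ]), array([390.2, 364. ,  16. ])]
mat [array([ 532.3, -231.5,    3. ]), array([ 553.5, -404.9,    3. ]), array([ 380.8, -429. ,    3. ]), array([ 359.1, -255.1,    3. ])]
wing [549.  -46.2 177. ] [580.6 -46.4 177. ] [517.6 -46.  177. ] beaker [ 622.  -253.7   29. ] [ 629.3 -251.5    0. ] cruc [616.2 216.   37. ]
```

Run:
```python
from h import *
print(rel((430,280,330)),rel((484,-46,330)))
```

```text
[-276.4 -217.4  -38.2] [-459.9 -492.2  -37.8]
```

```bash
python3 -m creep '[[[-276,-217,-38,30],[-276,-217,-38,30],[-276,-217,-38,30],[-276,-217,-38,30],[-276,-217,-38,30],[-276,-217,-38,30],[-276,-217,-38,30],[-276,-217,-38,30],[-276,-217,-38,30],[-460,-492,-38,65.7],[-460,-492,-38,65.7],[-460,-492,-38,65.7],[-460,-492,-38,65.7],[-460,-492,-38,65.7],[-460,-492,-38,65.7],[-460,-492,-38,65.7],[-460,-492,-38,65.7],[-460,-492,-38,65.7],[-460,-492,-38,65.7],[-460,-492,-38,65.7]]]' 1
python3 - <<'E'
from h import *
snap('wrist','w1'); print(yaw(),observe()['joint_pos'])
d=np.load('pics/w1.npz');print(d['K'],d['T'].round(2))
cv2.imwrite('pics/w1b.png',cv2.resize(cv2.imread('pics/w1.png'),(800,600),interpolation=cv2.INTER_CUBIC))
E
```

```text
time_s: 1.77
position: [484.0, -45.2, 330.0]
tcp_rot: [0.707, 0.707, -0.0, -0.0]
force: [0.1, 0.5, -0.7]
opening: 0.996
grasp_force: 0.0
(np.float64(90.0459150444844), array([[-0.001,  1.   , -0.001],
       [ 1.   ,  0.001,  0.   ],
       [ 0.   , -0.001, -1.   ]])) [-0.65541852 -0.05833262  0.6379416   1.81877699  0.03525902  1.37046621
 -0.02453132]
[[297.31863964   0.         253.31370948]
 [  0.         297.31863964 187.00617237]
 [  0.           0.           1.        ]] [[ 1.0000e+00 -0.0000e+00 -0.0000e+00  4.8457e+02]
 [ 0.0000e+00  9.6000e-01  2.8000e-01  3.1380e+01]
 [ 0.0000e+00 -2.8000e-01  9.6000e-01  4.2250e+02]
 [ 0.0000e+00  0.0000e+00  0.0000e+00  1.0000e+00]]
```

View pics/w1b.png

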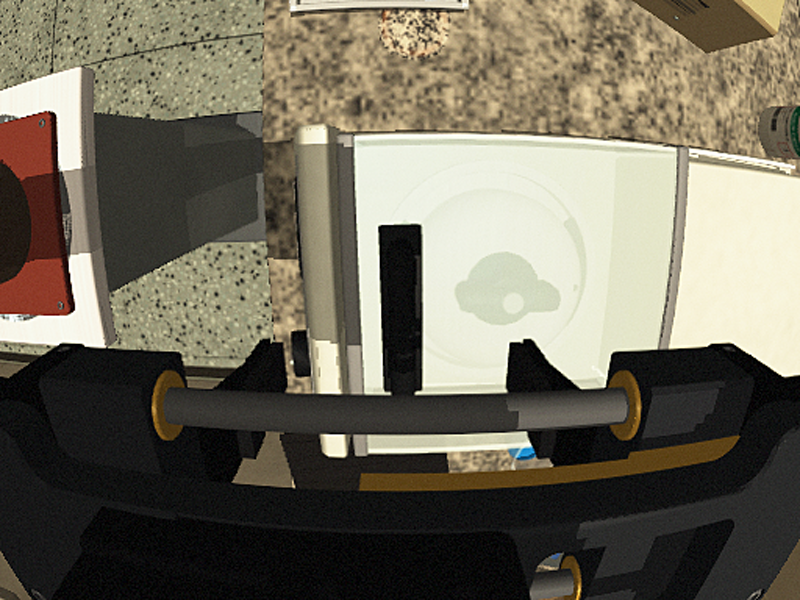

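Wrist view: bar between the fingers, its near top end at (400,227), sides x=380–421; wing centre about (508,290).

Run:
```python
from h import *
k=1.5625
for u,v,z in((380,227,217),(421,225,217),(400,227,217),(383,385,217),(455,290,177),(560,292,177),(508,290,177)): print(at('w1',u/k,v/k,z))
print(at('w1',300/k,130/k,183),at('w1',330/k,450/k,183),at('w1',355/k,137/k,187),at('w1',685/k,148/k,187))
print(rel((484,-46,259)))
```

```text
[477.6   1.7 217. ]
[495.8   2.6 217. ]
[486.5   1.7 217. ]
[478.3 -76.6 217. ]
[517.4 -39.  177. ]
[579.  -40.1 177. ]
[547.5 -39.  177. ]
[435.4  48.2 183. ] [ 443.4 -141.8  183. ] [464.2  43.4 187. ] [649.9  48.6 187. ]
[-1.5 -0.  71. ]
```

```bash
python3 -m creep '[[[2,2,35,0],[2,2,70,0],[2,2,70,0],[2,2,70,0]]]' 1
python3 -m creep '[[[0,0,0,0],[0,0,0,0],[0,0,0,0],[0,0,0,0],[0,0,0,0],[0,0,0,0]]]' -1 15
python3 -m creep '[[[0,15,0,0],[0,40,0,0],[0,80,0,0],[0,120,0,0],[0,155,0,0],[0,180,0,0],[0,190,0,0],[0,193,0,0],[0,193,0,0]]]'
```

```text
time_s: 2.15
position: [486.0, -42.0, 259.5]
tcp_rot: [0.706, 0.708, -0.001, -0.0]
force: [0.7, 0.3, 0.6]
opening: 1.004
grasp_force: 0.0
time_s: 2.65
position: [486.2, -43.6, 260.3]
tcp_rot: [0.707, 0.707, 0.0, 0.0]
force: [0.3, 0.1, -0.0]
opening: 0.629
grasp_force: 0.0
time_s: 3.4
position: [677.6, -42.5, 258.4]
tcp_rot: [0.707, 0.707, -0.002, -0.003]
force: [-9.8, 3.5, 0.3]
opening: 0.152
grasp_force: 14.9
```

```bash
python3 -m creep '[[[0,2,0,0],[0,4,0,0],[0,4,0,0],[0,4,0,0]]]'
python3 -m creep '[[[0,0,0,0],[0,0,0,0],[0,0,0,0],[0,0,0,0],[0,0,-30,0],[0,0,-60,0],[0,-40,-60,0],[0,-80,-60,0],[0,-120,-60,0],[0,-120,-60,0],[0,-120,-60,0]]]' 1
python3 - <<'E'
from h import *
snap('top','t1'); snap('wrist','w2')
a=cv2.imread('pics/t1.png')[120:248,200:340];b=cv2.imread('pics/w2.png')
cv2.imwrite('pics/c2.png',np.vstack([cv2.resize(b,(640,480)) ]))
cv2.imwrite('pics/c1.png',cv2.resize(a,(700,640))[:600])
print(observe()['position'])
E
```

```text
time_s: 3.73
position: [678.1, -42.6, 258.3]
tcp_rot: [0.707, 0.707, -0.004, -0.006]
force: [-27.6, 6.7, 8.8]
opening: 0.153
grasp_force: 14.9
time_s: 4.65
position: [561.7, -44.1, 321.1]
tcp_rot: [0.707, 0.707, 0.002, -0.0]
force: [1.4, 0.1, 0.4]
opening: 0.899
grasp_force: 0.0
[563.98436277 -43.39932442 321.05179234]
```

View pics/c2.png

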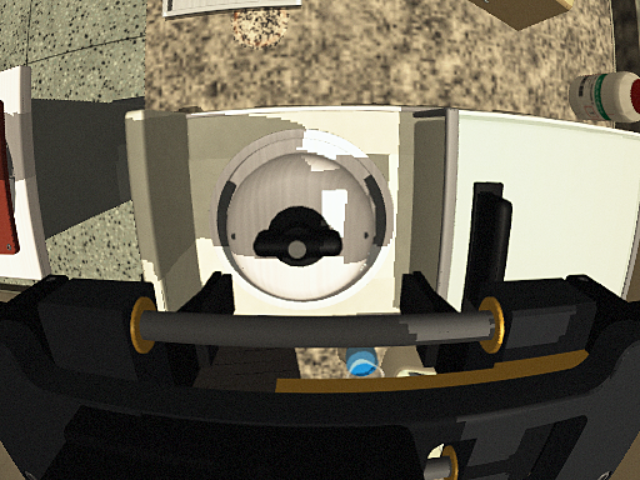

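Guard is open. In this view (640 px) wing ends are at (255,248),(342,244), top centre (298,249); lugs at (227,213),(378,208); collar outer circle x 215–391.

Run:
```python
from h import *
k=1.25
for n,u,v,z in(('wL',254,248,172),('wR',343,244,172),('boss',297,249,180),('lugL in',234,213,112),('lugR in',371,208,112),('colL',215,215,112),('colR',391,210,112),('coltop',304,129,112),('doorR',443,180,183),('marks',233,236,110),('m',367,235,110)): print(n,at('w2',u/k,v/k,z))
p=(at('w2',254/k,248/k,172)+at('w2',343/k,244/k,172))/2; print(p)
for y in (0,): print(rel((p[0],p[1],300)), observe()['joint_pos'])
```

```text
wL [520.9 -47.6 172. ]
wR [582.3 -44.6 172. ]
boss [551.2 -45.5 180. ]
lugL in [494.5 -36.4 112. ]
lugR in [609.9 -32.3 112. ]
colL [477.6 -38.  112. ]
colR [627.1 -33.9 112. ]
coltop [554.2  32.7 112. ]
doorR [646.3   2.3 183. ]
marks [492.  -57.3 110. ]
m [607.7 -56.4 110. ]
[551.6 -46.1 172. ]
[ -2.7 -12.4  21. ] [-0.62827275  0.16218987  0.71225054  1.6630155  -0.10896413  1.35457806
  0.10052407]
```

View pics/c1.png

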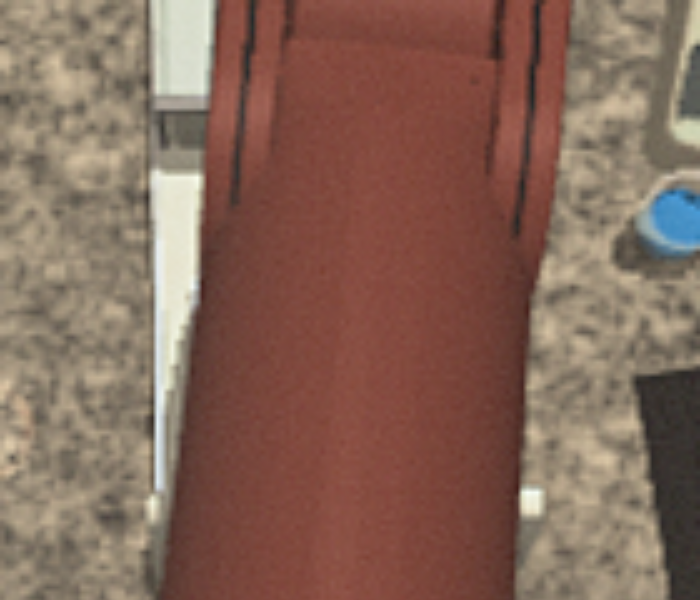

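```bash
python3 -m creep '[[[-2.5,-12.5,0,88],[-2.5,-12.5,0,88],[-2.5,-12.5,0,88],[-2.5,-12.5,0,88],[-2.5,-12.5,0,88],[-2.5,-12.5,0,88],[-2.5,-12.5,0,88],[-2.5,-12.5,0,88],[-2.5,-12.5,0,88],[-2.5,-12.5,0,88],[-2.5,-12.5,0,88],[-2.5,-12.5,0,88],[-2.5,-12.5,0,88],[-2.5,-12.5,30,88],[-2.5,-12.5,60,88],[-2.5,-12.5,90,88],[-2.5,-12.5,102,88],[-2.5,-12.5,102,88],[-2.5,-12.5,102,88]]]' 1
python3 -m creep '[[[0,0,0,0],[0,0,0,0],[0,0,0,0],[0,0,0,0],[0,0,0,0],[0,0,0,0],[0,0,0,0],[0,0,0,0],[0,0,0,0],[0,0,0,0],[0,0,0,0],[0,0,0,0]]]' -1 35
python3 -c "
from h import *
print(yaw(),observe())"
```

```text
time_s: 6.33
position: [552.0, -46.6, 218.6]
tcp_rot: [1.0, 0.017, 0.0, 0.001]
force: [0.7, -0.2, 1.1]
opening: 1.001
grasp_force: 0.0
time_s: 7.33
position: [550.7, -46.2, 218.3]
tcp_rot: [1.0, 0.017, 0.0, 0.0]
force: [-0.4, 0.2, -0.0]
opening: 0.169
grasp_force: 16.9
(np.float64(1.9592743511683697), array([[ 0.999,  0.034,  0.   ],
       [ 0.034, -0.999, -0.   ],
       [ 0.   ,  0.   , -1.   ]])) {'time_s': 7.3333, 'joint_pos': array([-0.7222682 ,  0.24021309,  0.83985766,  1.83289823, -0.19497254,
        1.15371397, -1.3536887 ]), 'dq': array([ 5.50124028e-04,  7.10012068e-05,  1.48428037e-03,  1.60579004e-03,
       -2.50845770e-03,  9.21035790e-04, -1.20662713e-03]), 'joint_efforts': array([-3.81474470e-03, -4.01013064e+01,  7.51460463e+00, -3.72948217e+01,
        4.19698202e-02, -9.00380197e-02,  3.55245278e-02]), 'position': array([550.72139104, -46.18953693, 218.27515375]), 'tcp_rot': array([9.99853834e-01, 1.70970611e-02, 1.39287170e-05, 3.68829850e-06]), 'force': array([-0.43178836,  0.20141061, -0.02826786]), 'torque': array([-0.02447323,  0.17104972, -0.23617448]), 'grasp_force': 16.926820585504174, 'opening': 0.16869594072871505}
```

Now twist 80° anticlockwise (7°/row).

```bash
python3 -m creep '[[[0,0,0,-5],[0,0,0,-12],[0,0,0,-19],[0,0,0,-26],[0,0,0,-33],[0,0,0,-40],[0,0,0,-47],[0,0,0,-54],[0,0,0,-61],[0,0,0,-68],[0,0,0,-74],[0,0,0,-78],[0,0,0,-80],[0,0,0,-80],[0,0,0,-80]]]' - 45
python3 -c "
from h import *
s=observe();print(yaw(),s['torque'],s['grasp_force'],s['opening'])"
```

```text
time_s: 8.58
position: [550.7, -46.3, 218.3]
tcp_rot: [0.755, 0.655, -0.0, 0.0]
force: [0.5, -0.6, 0.2]
opening: 0.166
grasp_force: 44.8
(np.float64(81.87887066349141), array([[ 0.141,  0.99 , -0.   ],
       [ 0.99 , -0.141, -0.   ],
       [-0.   ,  0.   , -1.   ]])) [-0.16536165  0.07048374  0.08637115] 44.84753552824259 0.16554776891200468
```

```bash
python3 -m creep '[[[0,0,-10,0],[0,0,-30,0],[0,0,-55,0],[0,0,-80,0],[0,0,-80,0]]]'
python3 -m creep '[[[-30,-5,0,0],[-67,-12,0,0],[-105,-19,0,0],[-143,-26,0,0],[-181,-33,0,0],[-219,-40,0,0],[-257,-46,0,0],[-285,-51,0,0],[-294,-53,0,0],[-294,-53,40,0],[-294,-53,80,0],[-294,-53,120,0],[-294,-53,150,0],[-294,-53,160,0],[-294,-53,160,0],[-294,-53,160,0]]]'
python3 -c "
from h import *
s=snap('wrist','w3')
cv2.imwrite('pics/w3b.png',cv2.resize(cv2.imread('pics/w3.png'),(640,480)))
s=observe();print(yaw()[0],s['position'],s['grasp_force'],s['opening'],s['joint_pos'])"
```

```text
time_s: 9.0
position: [552.4, -46.6, 303.5]
tcp_rot: [0.755, 0.655, 0.003, 0.002]
force: [1.6, -0.5, -1.7]
opening: 0.17
grasp_force: 44.8
time_s: 10.33
position: [457.6, -330.1, 139.3]
tcp_rot: [0.755, 0.656, -0.0, 0.0]
force: [0.1, -0.8, -1.4]
opening: 0.172
grasp_force: 44.8
81.94720799470483 [ 458.10264574 -330.51067826  140.19136849] 44.82919994741678 0.1672147728215137 [-0.11280383  0.37119519  0.79451698  1.88048971 -0.31003026  1.01459837
  0.67284147]
```

View pics/w3b.png

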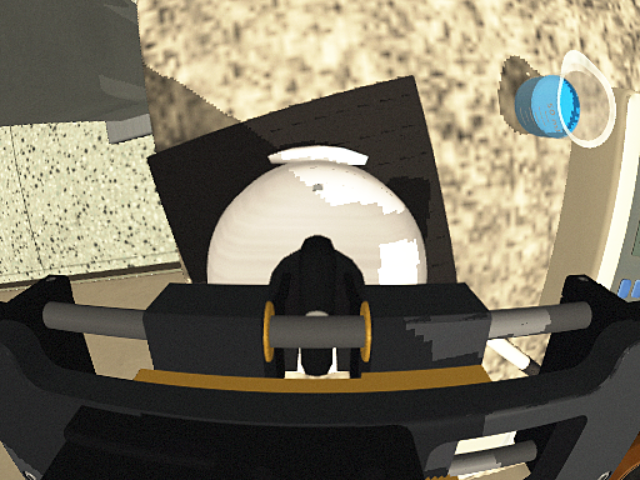

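The cover hangs over the middle of the mat, ear at (318,155) px. Lower and release.

```bash
python3 -m creep '[[[0,0,8,0],[0,0,14,0],[0,0,17,0],[0,0,18.5,0],[0,0,19,0],[0,0,19,0],[0,0,19,0]]]'
python3 -m creep '[[[0,0,0,0],[0,0,0,0],[0,0,0,0],[0,0,0,0],[0,0,0,0],[0,0,-20,0],[0,0,-50,0],[0,0,-90,0],[0,0,-130,0],[0,0,-160,0],[0,0,-160,0],[0,0,-160,0]]]' 1
python3 -c "
from h import *
s=snap('wrist','w4')
print(rel((552,-60,330)),yaw())
cv2.imwrite('pics/w4b.png',cv2.resize(cv2.imread('pics/w4.png'),(640,480)))"
```

```text
time_s: 10.97
position: [457.5, -329.9, 121.1]
tcp_rot: [0.755, 0.656, 0.001, -0.0]
force: [-7.1, 6.6, 20.9]
opening: 0.167
grasp_force: 45.0
time_s: 11.97
position: [457.8, -330.3, 280.9]
tcp_rot: [0.755, 0.656, 0.001, 0.001]
force: [-0.1, 1.3, 0.1]
opening: 0.966
grasp_force: 0.0
[280.4  56.2 -50.6] (np.float64(81.9769675515086), array([[ 0.14 ,  0.99 ,  0.001],
       [ 0.99 , -0.14 ,  0.   ],
       [ 0.   ,  0.001, -1.   ]]))
```

```bash
python3 -m creep '[[[100,0,-50,20],[287,2,-50,80],[287,2,-50,80],[287,2,-50,80],[287,2,-50,80],[287,2,-50,80],[287,2,-50,80],[287,2,-50,80],[287,2,-50,80],[287,2,-50,80],[287,2,-50,80],[287,2,-50,80],[287,2,-50,80],[287,2,-50,80],[287,2,-50,80],[287,2,-50,80]]]' 1
python3 -c "
from h import *
s=snap('wrist','w5');snap('top','t5')
print(observe()['position'],yaw(),observe()['joint_pos'])
cv2.imwrite('pics/w5b.png',cv2.resize(cv2.imread('pics/w5.png')[40:240,130:400],(800,592),interpolation=cv2.INTER_CUBIC))"
```

```text
time_s: 13.35
position: [499.0, -46.0, 328.5]
tcp_rot: [1.0, 0.019, -0.001, 0.0]
force: [0.4, -0.5, 0.0]
opening: 1.0
grasp_force: 0.0
[499.09906879 -46.01874633 328.85999157] (np.float64(2.069775291690072), array([[ 0.999,  0.036, -0.001],
       [ 0.036, -0.999, -0.   ],
       [-0.001,  0.   , -1.   ]])) [-0.64435814 -0.01610898  0.64897654  1.78956531  0.01017161  1.36559245
 -1.53219574]
```

View pics/w5b.png

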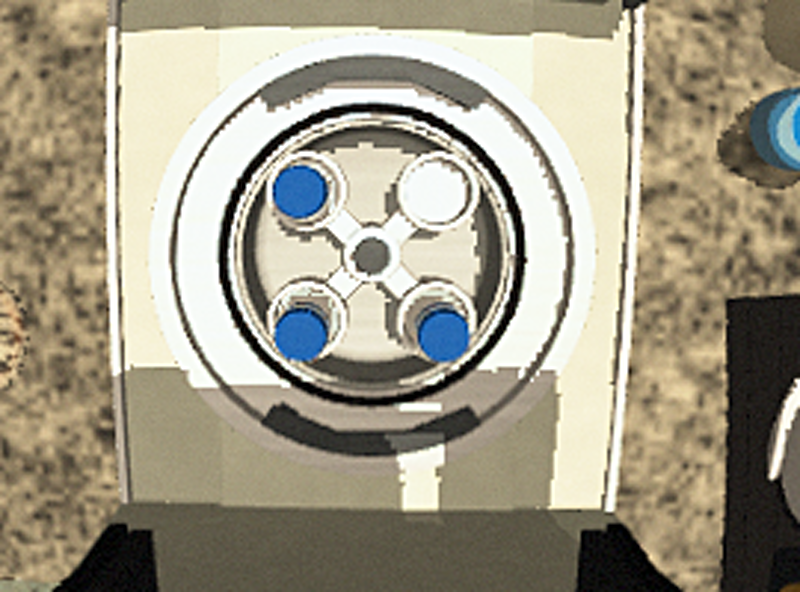

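Three vials (blue caps) at crop pixels (300,192), (301,334), (443,335); the fourth cup at (437,190) is empty; hub at (373,255).

Run:
```python
from h import *
f=lambda u,v,z:at('w5',130+u/2.963,40+v/2.96,z)
for u,v in((300,192),(301,334),(443,335)): print(f(u,v,133))
print('rim',f(373,97,100),f(373,410,100),f(217,255,100),f(530,255,100),'lugs',f(265,100,112),f(480,100,112),f(270,410,112),f(477,410,112),'cups',f(437,190,98))
```

```text
[573.3 -22.5 133. ]
[526.3 -24.1 133. ]
[527.8 -71.2 133. ]
rim [608.5 -45.  100. ] [492.5 -49.7 100. ] [549.2   9.8 100. ] [ 553.8 -104.9  100. ] lugs [605.3  -7.8 112. ] [608.3 -82.  112. ] [494.3 -12.  112. ] [497.2 -87.3 112. ] cups [575.6 -69.6  98. ]
```

```bash
python3 - <<'E'
from h import *
for p in((573.3,-22.5,200),(526.3,-24.1,200),(527.8,-71.2,200)): print(rel(p))
o,r,s=pose()
for a,b in(((527.8,-71.2),(440,325)),((573.3,-22.5),(440,270)),((526.3,-24.1),(440,215))): print(r.inv().apply(np.array([b[0]-a[0],b[1]-a[1],0])).round(1))
print(at('top0',235/k,252/k,90) if (k:=1.5625) else 0)
E
python3 -m creep '[[[28,26,30,0],[28,26,70,0],[28,26,110,0],[28,26,129,0],[28,26,129,0],[28,26,129,0],[28,26,129,0]]]' -0.25 12
```

```text
[ 75.1 -20.8 128.8]
[ 28.1 -20.9 128.8]
[ 27.9  26.2 128.8]
[ -73.4 -399.1   -0. ]
[-122.6 -297.1    0. ]
[ -77.6 -242.1    0. ]
[615.9 275.1  90. ]
time_s: 14.03
position: [528.1, -71.1, 200.0]
tcp_rot: [1.0, 0.018, -0.0, 0.0]
force: [0.7, 0.2, -0.2]
opening: 0.556
grasp_force: 0.0
```

```bash
python3 -m creep '[[[0,0,-10,0],[0,0,-10,0],[0,0,-10,0],[0,0,-10,0],[0,0,-10,0],[0,0,-10,0]]]'
python3 -c "
from h import *
s=snap('wrist','w6')
print(rel((527.8,-71.2,176)))
cv2.imwrite('pics/w6b.png',cv2.resize(cv2.imread('pics/w6.png')[130:330,130:400],(800,592),interpolation=cv2.INTER_CUBIC))"
```

```text
time_s: 14.53
position: [528.0, -70.9, 210.2]
tcp_rot: [1.0, 0.017, -0.0, -0.0]
force: [1.3, -0.2, -1.0]
opening: 0.375
grasp_force: 0.0
[-0.2  0.2 34.2]
```

View pics/w6b.png

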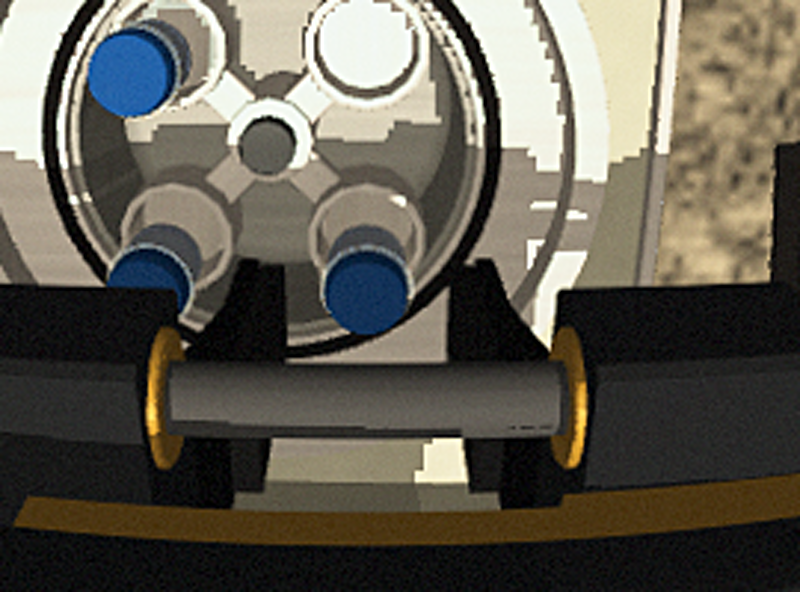

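The fingers (inner edges at 285 and 450) straddle the cap centred at (367,290), clear of the neighbour. Descend and grip.

```bash
python3 -m creep '[[[0,0,15,0],[0,0,30,0],[0,0,34,0],[0,0,34,0],[0,0,34,0]]]'
python3 -m creep '[[[0,0,0,0],[0,0,0,0],[0,0,0,0],[0,0,0,0],[0,0,0,0],[0,0,-6,0],[0,0,-20,0],[0,0,-45,0],[0,0,-80,0],[0,0,-80,0]]]' -1 12
```

```text
time_s: 15.0
position: [528.1, -71.2, 176.5]
tcp_rot: [1.0, 0.017, -0.0, 0.0]
force: [0.7, -0.1, 0.8]
opening: 0.373
grasp_force: 0.0
time_s: 15.83
position: [530.3, -71.8, 262.2]
tcp_rot: [1.0, 0.017, 0.004, -0.0]
force: [1.6, 0.6, 0.5]
opening: 0.249
grasp_force: 12.0
```

```bash
python3 -m creep '[[[-4,-25,0,0],[-11,-63,0,0],[-18,-103,0,0],[-26,-143,0,0],[-33,-183,0,0],[-40,-223,0,0],[-47,-263,0,0],[-55,-303,0,0],[-62,-343,0,0],[-69,-378,0,0],[-73,-395,0,0],[-73,-399,0,0],[-73,-399,40,0],[-73,-399,80,0],[-73,-399,115,0],[-73,-399,140,0],[-73,-399,150,0],[-73,-399,150,0],[-73,-399,150,0]]]'
python3 -c "
from h import *
s=observe();print(yaw(),s['position'],s['joint_pos'])"
```

```text
time_s: 17.42
position: [442.2, 325.0, 107.2]
tcp_rot: [1.0, 0.017, 0.0, 0.0]
force: [0.4, 0.5, -0.2]
opening: 0.248
grasp_force: 12.0
(np.float64(1.9150003560550495), array([[ 0.999,  0.033,  0.001],
       [ 0.033, -0.999, -0.   ],
       [ 0.001,  0.   , -1.   ]])) [442.20810983 324.98898412 107.18484701] [-1.01385776  0.31388804  0.34696665  1.92646388 -0.13166399  0.92262618
 -2.14023633]
```

```bash
python3 -m creep '[[[0,0,5,0],[0,0,8,0],[0,0,9.5,0],[0,0,10.5,0],[0,0,11,0],[0,0,11,0],[0,0,11,0]]]'
```

```text
time_s: 18.0
position: [442.0, 325.7, 96.7]
tcp_rot: [1.0, 0.017, 0.0, -0.001]
force: [-1.9, -1.5, 10.0]
opening: 0.249
grasp_force: 12.0
```

```bash
python3 -m creep '[[[0,0,-0.5,0],[0,0,-0.5,0],[0,0,-0.5,0],[0,0,-0.5,0],[0,0,-0.5,0],[0,0,-20,0],[0,0,-50,0],[0,0,-90,0],[0,0,-130,0],[0,0,-150,0],[0,0,-150,0]]]' -0.25
python3 -c "
from h import *
s=snap('wrist','w7')
for p in ((573.3,-22.5,220),(526.3,-24.1,220)):print(rel(p))
cv2.imwrite('pics/w7b.png',cv2.resize(cv2.imread('pics/w7.png')[130:330,130:400],(540,400),interpolation=cv2.INTER_CUBIC))"
```

```text
time_s: 18.92
position: [443.4, 326.5, 250.7]
tcp_rot: [1.0, 0.017, 0.003, -0.003]
force: [0.6, 1.4, 0.2]
opening: 0.374
grasp_force: 0.0
[118.7 352.8  27.1]
[ 71.7 352.8  26.9]
```

View pics/w7b.png

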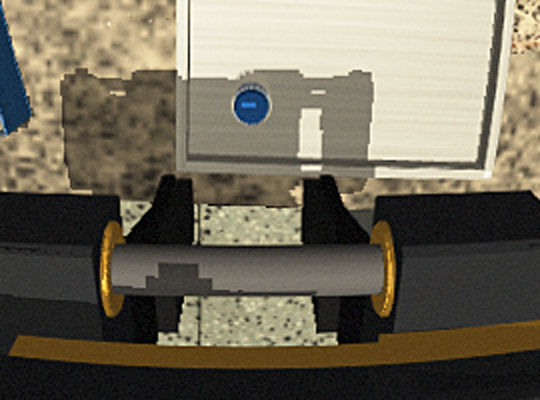

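The vial stands upright in the tray at (251,103). Next vial A.

```bash
python3 -m creep '[[[8,25,0,0],[22,65,0,0],[36,105,0,0],[49,145,0,0],[63,185,0,0],[76,225,0,0],[90,265,0,0],[103,305,0,0],[114,340,0,0],[118.5,353,0,0],[118.5,353,0,0],[118.5,353,25,0],[118.5,353,25,0],[118.5,353,25,0],[118.5,353,25,0]]]'
python3 -c "
from h import *
print(rel((573.3,-22.5,176.5)))"
```

```text
time_s: 20.22
position: [571.8, -22.7, 220.3]
tcp_rot: [1.0, 0.018, -0.001, 0.0]
force: [-0.1, -0.3, -0.1]
opening: 0.378
grasp_force: 0.0
[ 1.6 -0.2 43.8]
```

```bash
python3 -m creep '[[[1.5,0,15,0],[1.5,0,30,0],[1.5,0,40,0],[1.5,0,44,0],[1.5,0,44,0],[1.5,0,44,0]]]'
python3 -m creep '[[[0,0,0,0],[0,0,0,0],[0,0,0,0],[0,0,0,0],[0,0,0,0],[0,0,-6,0],[0,0,-20,0],[0,0,-45,0],[0,0,-80,0],[0,0,-80,0],[0,0,-80,0]]]' -1 12
python3 -c "
from h import *
s=observe();print(s['opening'],s['grasp_force'],rel((441,270,107)))"
```

```text
time_s: 20.72
position: [573.7, -23.3, 176.8]
tcp_rot: [1.0, 0.017, 0.0, 0.0]
force: [-1.2, 0.8, 1.0]
opening: 0.375
grasp_force: 0.0
time_s: 21.63
position: [574.4, -23.6, 258.4]
tcp_rot: [1.0, 0.017, 0.002, -0.0]
force: [-0.4, -0.0, -1.1]
opening: 0.248
grasp_force: 12.0
0.2478973476845727 11.982327103614807 [-123.9 -297.9  151.2]
```

```bash
python3 -m creep '[[[-10,-24,0,0],[-25,-60,0,0],[-41,-98,0,0],[-57,-136,0,0],[-73,-174,0,0],[-88,-212,0,0],[-104,-250,0,0],[-117,-282,0,0],[-123,-296,0,0],[-124,-298,0,0],[-124,-298,40,0],[-124,-298,80,0],[-124,-298,115,0],[-124,-298,140,0],[-124,-298,150,0],[-124,-298,150,0],[-124,-298,150,0]]]'
python3 -m creep '[[[0,0,4,0],[0,0,7,0],[0,0,9,0],[0,0,10,0],[0,0,10,0]]]'
```

```text
time_s: 23.05
position: [439.9, 269.6, 106.7]
tcp_rot: [1.0, 0.017, -0.0, 0.0]
force: [0.0, 1.0, 0.2]
opening: 0.246
grasp_force: 12.0
time_s: 23.47
position: [439.7, 270.5, 96.8]
tcp_rot: [1.0, 0.017, 0.0, -0.0]
force: [1.1, 0.1, 3.1]
opening: 0.246
grasp_force: 12.0
```

```bash
python3 -m creep '[[[0,0,0,0],[0,0,0,0],[0,0,0,0],[0,0,0,0],[0,0,0,0],[0,0,-20,0],[0,0,-50,0],[0,0,-90,0],[0,0,-130,0],[0,0,-150,0],[0,0,-150,0],[0,0,-150,0]]]' -0.25
python3 -c "
from h import *
print(rel((526.3,-24.1,220)))"
```

```text
time_s: 24.47
position: [439.8, 270.5, 247.5]
tcp_rot: [1.0, 0.017, 0.001, -0.001]
force: [-0.3, -0.6, -0.9]
opening: 0.374
grasp_force: 0.0
[ 76.3 297.4  27. ]
```

```bash
python3 -m creep '[[[6,25,0,0],[17,65,0,0],[27,105,0,0],[37,145,0,0],[47,185,0,0],[58,225,0,0],[68,265,0,0],[75,293,0,0],[76.5,297.5,0,0],[76.5,297.5,0,0],[76.5,297.5,27,0],[76.5,297.5,27,0],[76.5,297.5,27,0],[76.5,297.5,27,0]]]'
python3 -c "
from h import *
print(rel((526.5,-24,176.5)))"
```

```text
time_s: 25.63
position: [525.8, -23.5, 219.4]
tcp_rot: [1.0, 0.018, -0.0, 0.0]
force: [-0.8, -1.1, 0.3]
opening: 0.374
grasp_force: 0.0
[ 0.7  0.6 42.9]
```

```bash
python3 -m creep '[[[0.5,0.5,15,0],[0.5,0.5,30,0],[0.5,0.5,40,0],[0.5,0.5,43,0],[0.5,0.5,43,0],[0.5,0.5,43,0]]]'
python3 -m creep '[[[0,0,0,0],[0,0,0,0],[0,0,0,0],[0,0,0,0],[0,0,0,0],[0,0,-6,0],[0,0,-20,0],[0,0,-45,0],[0,0,-80,0],[0,0,-80,0],[0,0,-80,0]]]' -1 12
python3 -c "
from h import *
s=observe();print(s['opening'],s['grasp_force'],rel((441,215,107)))"
```

```text
time_s: 26.13
position: [526.8, -24.9, 176.9]
tcp_rot: [1.0, 0.017, 0.0, -0.0]
force: [0.4, -0.3, 0.3]
opening: 0.375
grasp_force: 0.0
time_s: 27.05
position: [527.4, -25.2, 258.2]
tcp_rot: [1.0, 0.017, 0.002, -0.0]
force: [0.2, -0.1, -1.2]
opening: 0.249
grasp_force: 11.9
0.24873157562922985 11.91431388258934 [ -78.7 -242.8  151.2]
```

```bash
python3 -m creep '[[[-8,-24,0,0],[-20,-60,0,0],[-32,-98,0,0],[-44,-136,0,0],[-57,-174,0,0],[-69,-212,0,0],[-76,-235,0,0],[-79,-243,0,0],[-79,-243,0,0],[-79,-243,40,0],[-79,-243,80,0],[-79,-243,115,0],[-79,-243,140,0],[-79,-243,150,0],[-79,-243,150,0],[-79,-243,150,0]]]'
python3 -m creep '[[[0,0,4,0],[0,0,7,0],[0,0,9,0],[0,0,10,0],[0,0,10,0]]]'
python3 -m creep '[[[0,0,0,0],[0,0,0,0],[0,0,0,0],[0,0,0,0],[0,0,0,0],[0,0,-20,0],[0,0,-50,0],[0,0,-90,0],[0,0,-130,0],[0,0,-150,0],[0,0,-170,0],[0,0,-170,0]]]' -0.25
python3 -c "
from h import *
snap('wrist','w8');snap('top','t8')
print(rel((458,-330,281)),rel((440,-100,300)))
a=cv2.imread('pics/w8.png')[60:260,130:400];b=cv2.imread('pics/t8.png')[170:270,320:420]
cv2.imwrite('pics/w8b.png',np.hstack([cv2.resize(a,(400,300)),cv2.resize(b,(300,300))]))"
```

```text
time_s: 28.38
position: [440.0, 214.1, 106.8]
tcp_rot: [1.0, 0.016, 0.0, 0.0]
force: [0.2, 0.2, 0.7]
opening: 0.25
grasp_force: 11.9
time_s: 28.8
position: [439.6, 215.5, 96.7]
tcp_rot: [1.0, 0.017, 0.0, -0.0]
force: [0.4, 0.9, 1.1]
opening: 0.251
grasp_force: 11.9
time_s: 29.8
position: [440.7, 215.8, 270.4]
tcp_rot: [1.0, 0.017, 0.002, -0.002]
force: [0.9, 0.4, 0.5]
opening: 0.378
grasp_force: 0.0
[-1.000e-01  5.455e+02 -1.490e+01] [-10.2 315.  -33.7]
```

View pics/w8b.png

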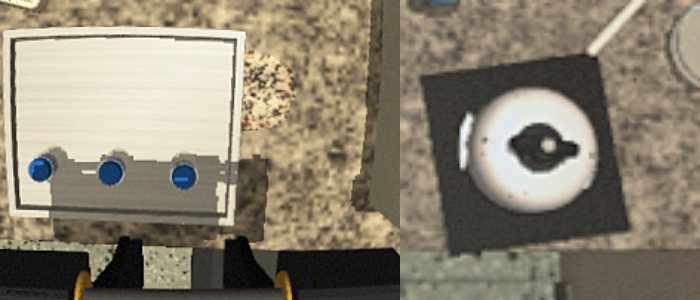

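All three vials stand in the tray; the cover lies on the mat. Go above the cover for a close look.

```bash
python3 -m creep '[[[0,25,-20,0],[0,65,-20,0],[0,105,-20,-5],[0,145,-20,-10],[0,185,-20,-17],[0,225,-20,-24],[0,265,-20,-31],[0,305,-20,-38],[0,345,-20,-45],[0,385,-20,-52],[0,425,-20,-59],[-2,465,-20,-66],[-2,505,-20,-73],[-2,545,-20,-80],[-2,585,-20,-80],[-2,605,-20,-80],[-2,605,-20,-80],[-2,605,-20,-80],[-2,605,-20,-80]]]' 1
python3 -c "
from h import *
s=snap('wrist','w9')
print(observe()['position'],yaw()[0],observe()['joint_pos'])
cv2.imwrite('pics/w9b.png',cv2.resize(cv2.imread('pics/w9.png')[60:260,130:400],(800,592),interpolation=cv2.INTER_CUBIC))"
```

```text
time_s: 31.48
position: [452.8, -398.2, 284.1]
tcp_rot: [0.759, 0.652, -0.003, -0.0]
force: [-1.7, -0.7, 0.1]
opening: 0.995
grasp_force: 0.0
[ 453.98094969 -395.06385507  284.18740221] 81.38335846409464 [-0.19296862  0.38430077  1.07569324  1.63616942 -0.34065144  1.33127539
  0.7844663 ]
```

View pics/w9b.png

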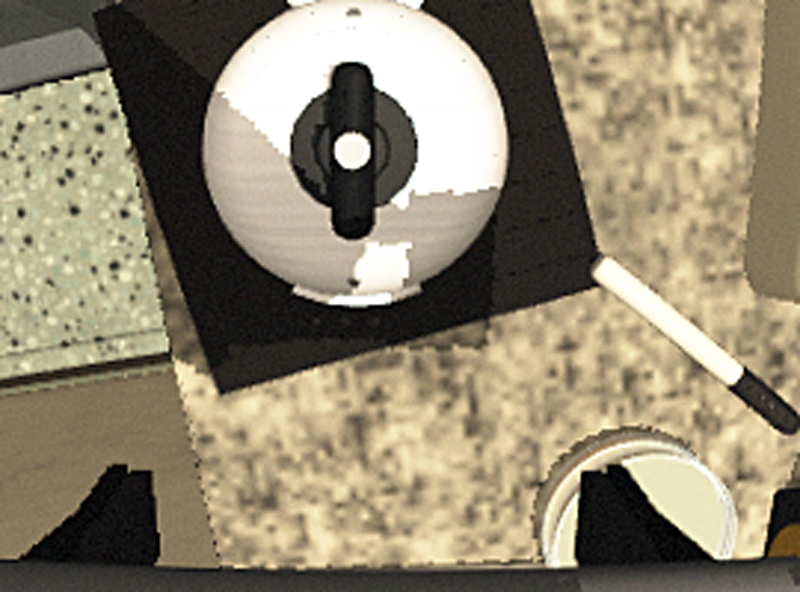

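Wing ends at (351,63) and (352,238), centre (351,151).

Run:
```python
from h import *
f=lambda u,v,z:at('w9',130+u/2.963,60+v/2.96,z)
a,b,c=f(351,63,78),f(352,238,78),f(351,151,82); print(a,b,c,np.degrees(np.arctan2(*(a-b)[[1,0]])),yaw()[0])
p=(a+b)/2; print(p,rel((p[0],p[1],121.5)))
```

```text
[ 462.5 -301.6   78. ] [ 453.8 -360.5   78. ] [ 458. -331.   82.] 81.59771071710692 81.38335846409464
[ 458.15 -331.05   78.  ] [ 64.5  -4.7 162.5]
```

```bash
python3 -m creep '[[[30,-3,0,0],[60,-5,20,0],[64,-5,50,0],[64,-5,85,0],[64,-5,120,0],[64,-5,150,0],[64,-5,162,0],[64,-5,162,0],[64,-5,162,0]]]' 1
python3 -m creep '[[[0,0,0,0],[0,0,0,0],[0,0,0,0],[0,0,0,0],[0,0,0,0],[0,0,0,0],[0,0,0,0],[0,0,0,0],[0,0,0,0],[0,0,0,0],[0,0,0,0],[0,0,0,0]]]' -1 45
python3 -c "
from h import *
s=observe();print(yaw(),s['position'],s['force'],s['opening'],s['grasp_force'],s['joint_pos'])"
```

```text
time_s: 32.28
position: [461.6, -325.1, 123.8]
tcp_rot: [0.755, 0.656, -0.001, -0.001]
force: [-0.1, -0.2, 0.1]
opening: 1.0
grasp_force: 0.0
time_s: 33.28
position: [461.6, -325.6, 124.2]
tcp_rot: [0.755, 0.656, -0.0, -0.0]
force: [-0.7, 0.0, -2.7]
opening: 0.172
grasp_force: 14.3
(np.float64(81.9521379673009), array([[ 0.14 ,  0.99 , -0.001],
       [ 0.99 , -0.14 ,  0.   ],
       [ 0.   , -0.001, -1.   ]])) [ 461.6271198  -325.57341813  124.19926043] [-0.69465697  0.04341596 -2.70490323] 0.17188665861556326 14.340643817558885 [-0.24695356  0.46742382  0.97293123  1.89558155 -0.45247317  1.01830925
  0.7817444 ]
```

The grip is ~5.5 mm off along the wing; regrip centred.

```bash
python3 -m creep '[[[0,0,0,0],[0,0,0,0],[0,0,0,0],[0,0,0,0],[-5.5,0,2.5,0],[-5.5,0,2.5,0],[-5.5,0,2.5,0]]]' 0
python3 -c "
from h import *
s=observe();print(s['position'],rel((457.8,-330.5,121.5)))"
python3 -m creep '[[[0,0,0,0],[0,0,0,0],[0,0,0,0],[0,0,0,0],[0,0,0,0],[0,0,0,0],[0,0,0,0],[0,0,0,0],[0,0,0,0]]]' -1 45
python3 -c "
from h import *
s=observe();print(s['position'],s['opening'],s['grasp_force'],s['force'])"
```

```text
time_s: 33.87
position: [460.9, -331.4, 121.6]
tcp_rot: [0.755, 0.656, -0.0, -0.0]
force: [-1.0, -0.1, -0.4]
opening: 0.494
grasp_force: 0.0
[ 460.90590372 -331.44861342  121.63232813] [ 0.5 -3.2  0.1]
time_s: 34.62
position: [461.3, -330.9, 121.7]
tcp_rot: [0.755, 0.656, 0.0, -0.0]
force: [1.0, 0.6, -0.6]
opening: 0.169
grasp_force: 45.0
[ 461.25656071 -330.91232779  121.73393205] 0.16860836723758302 44.98091141693294 [ 1.00393737  0.6140539  -0.57484775]
```

```bash
python3 -m creep '[[[0,0,-10,0],[0,0,-40,0],[0,0,-80,0],[0,0,-120,0],[0,0,-160,0],[0,0,-180,0],[25,4,-180,0],[65,11,-180,0],[105,17,-180,0],[145,24,-180,0],[185,31,-180,0],[225,37,-180,0],[265,44,-180,0],[288,48,-180,0],[294,49,-180,0],[294,49,-180,0],[294,49,-180,0],[294,49,-180,0]]]'
python3 -c "
from h import *
s=observe();print(s['position'],s['opening'],s['grasp_force'],yaw()[0],rel((550.7,-46.3,218.3)))"
```

```text
time_s: 36.12
position: [550.3, -49.0, 302.0]
tcp_rot: [0.756, 0.655, -0.0, 0.0]
force: [-0.7, 0.4, -1.9]
opening: 0.166
grasp_force: 45.0
[550.2729465  -48.9712664  302.03293737] 0.16644944247124235 44.98052674345672 81.78922986305889 [ 2.7  0.  83.7]
```

```bash
python3 -m creep '[[[2.5,0,20,0],[2.5,0,45,0],[2.5,0,60,0],[2.5,0,65,0],[2.5,0,65,0],[2.5,0,65,0]]]'
python3 -c "
from h import *
s=observe();print(s['position'],s['force'],rel((550.7,-46.3,218.3)))"
```

```text
time_s: 36.62
position: [551.3, -45.5, 237.6]
tcp_rot: [0.756, 0.655, 0.0, 0.0]
force: [-0.3, 0.2, -2.0]
opening: 0.165
grasp_force: 45.0
[551.2687471  -45.49632339 237.59685161] [-0.27112043  0.21930367 -1.98639769] [-0.9 -0.5 19.3]
```

```bash
python3 -m creep '[[[-0.8,-0.5,6,0],[-0.8,-0.5,11,0],[-0.8,-0.5,15,0],[-0.8,-0.5,18,0],[-0.8,-0.5,19.5,0],[-0.8,-0.5,19.5,0]]]'
python3 -c "
from h import *
s=observe();print(s['position'],s['force'],s['torque'],yaw()[0])"
```

```text
time_s: 37.12
position: [550.8, -45.0, 218.6]
tcp_rot: [0.755, 0.656, 0.0, -0.0]
force: [-6.8, 1.9, 16.2]
opening: 0.169
grasp_force: 45.0
[550.77482857 -45.01192023 218.60684354] [-6.83876143  1.86598269 16.24804712] [0.19795896 1.89993316 0.02245048] 81.96379438282715
```

Seated at rotor height. Twist clockwise to the stops.

```bash
python3 -m creep '[[[0,0,-0.7,5],[0,0,-0.7,12],[0,0,-0.7,19],[0,0,-0.7,26],[0,0,-0.7,33],[0,0,-0.7,40],[0,0,-0.7,47],[0,0,-0.7,54],[0,0,-0.7,61],[0,0,-0.7,68],[0,0,-0.7,74],[0,0,-0.7,78],[0,0,-0.7,80],[0,0,-0.7,82],[0,0,-0.7,83],[0,0,-0.7,83]]]'
python3 -c "
from h import *
s=observe();print(s['position'],s['force'],s['torque'],yaw()[0],s['opening'])"
```

```text
time_s: 38.45
position: [550.9, -46.0, 218.7]
tcp_rot: [1.0, -0.009, 0.0, 0.001]
force: [-3.0, -3.4, 6.2]
opening: 0.169
grasp_force: 45.4
[550.86814003 -46.00224809 218.71466506] [-2.9840033  -3.43762726  6.22614508] [-0.86065959  0.74134439  0.76291471] -1.0706046157599776 0.16866791760106023
```

```bash
python3 -m creep '[[[0,0,0,2],[0,0,0,4],[0,0,0,4]]]'
python3 -c "
from h import *
s=observe();print(s['position'],s['force'],s['torque'],yaw()[0],s['opening'])"
```

```text
time_s: 38.7
position: [551.1, -45.9, 218.8]
tcp_rot: [0.999, -0.044, 0.001, 0.001]
force: [-0.9, -3.5, 4.2]
opening: 0.179
grasp_force: 48.0
[551.13003507 -45.90082571 218.75683248] [-0.8953685  -3.52500015  4.22782771] [-0.89807788  0.38756538  1.21440766] -5.0792345914047585 0.17915222931586483
```

Hard against the stops (fingers began slipping on the wing). Release and check.

```bash
python3 -m creep '[[[0,0,0,-4],[0,0,0,-4],[0,0,0,-4],[0,0,0,-4],[0,0,0,-4],[0,0,0,-4],[0,0,-25,-4],[0,0,-60,-4],[-30,0,-90,-6],[-52,0,-110,-7],[-52,0,-110,-7],[-52,0,-110,-7],[-52,0,-110,-7]]]' 1
python3 -c "
from h import *
s=snap('wrist','w10')
print(observe()['position'],yaw())
cv2.imwrite('pics/w10b.png',cv2.resize(cv2.imread('pics/w10.png')[10:230,110:410],(800,587),interpolation=cv2.INTER_CUBIC))"
```

```text
time_s: 39.78
position: [498.5, -41.5, 329.2]
tcp_rot: [1.0, 0.017, 0.001, -0.003]
force: [0.6, -0.6, 0.4]
opening: 0.986
grasp_force: 0.0
[498.72369087 -40.31781346 328.48775089] (np.float64(2.0213255661651712), array([[ 0.999,  0.035,  0.002],
       [ 0.035, -0.999,  0.006],
       [ 0.002, -0.006, -1.   ]]))
```

View pics/w10b.png

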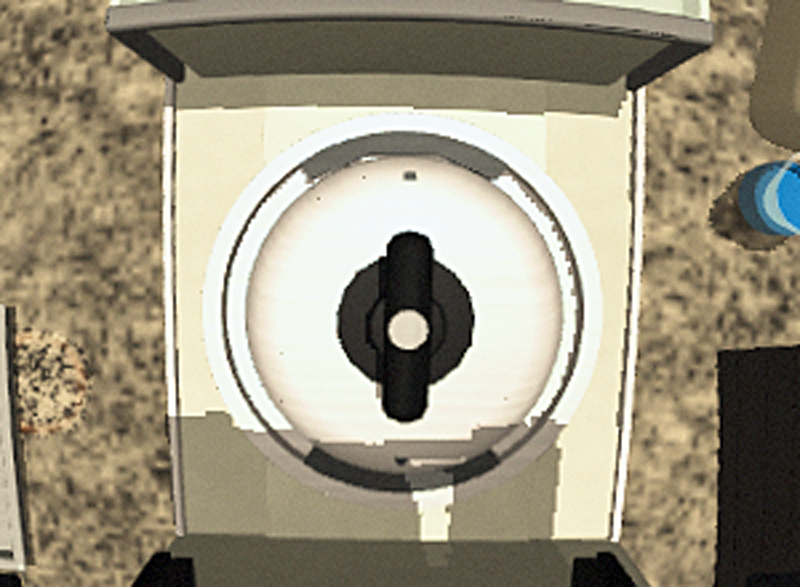

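Cover is centred, with the wing (409,233)–(405,420) in line with the lugs. Now the guard.

```bash
python3 -m creep '[[[30,0,0,-7],[70,0,0,-14],[110,0,0,-21],[150,0,0,-28],[179,9,0,-35],[179,9,0,-42],[179,9,0,-49],[179,9,0,-56],[179,9,0,-63],[179,9,0,-70],[179,9,0,-77],[179,9,0,-84],[179,9,0,-88],[179,9,0,-88],[179,9,0,-88]]]' 1
python3 -c "
from h import *
print(yaw()[0],rel((678,-43,259)))"
```

```text
time_s: 41.08
position: [678.6, -43.5, 324.6]
tcp_rot: [0.705, 0.709, -0.001, -0.001]
force: [0.5, 0.2, -0.6]
opening: 1.001
grasp_force: 0.0
90.29845830079506 [ 0.6 -0.4 65.6]
```

```bash
python3 -m creep '[[[0,0,25,0],[0,0,50,0],[0,0,65,0],[0,0,65,0]]]' 1
python3 -m creep '[[[0,0,0,0],[0,0,0,0],[0,0,0,0],[0,0,0,0],[0,0,0,0],[0,0,0,0],[0,0,0,0],[0,0,0,0],[0,0,0,0],[0,0,0,0],[0,0,0,0]]]' -1 15
python3 -m creep '[[[0,-15,0,0],[0,-40,0,0],[0,-80,0,0],[0,-120,0,0],[0,-155,0,0],[0,-180,0,0],[0,-188,0,0],[0,-192,0,0],[0,-194,0,0],[0,-194,0,0]]]'
```

```text
time_s: 41.42
position: [678.0, -43.4, 258.9]
tcp_rot: [0.709, 0.705, -0.002, -0.001]
force: [-1.5, -0.0, 0.8]
opening: 1.002
grasp_force: 0.0
time_s: 42.33
position: [678.0, -43.3, 263.0]
tcp_rot: [0.707, 0.707, 0.0, 0.0]
force: [-0.4, -0.4, 0.8]
opening: 0.246
grasp_force: 0.0
time_s: 43.17
position: [483.0, -45.9, 262.9]
tcp_rot: [0.708, 0.706, -0.001, 0.001]
force: [-1.5, -10.0, -1.4]
opening: 0.152
grasp_force: 15.0
```

```bash
python3 -m creep '[[[-3,-2,0,0],[-3,-4,0,0],[-3,-5,0,0],[-3,-5,0,0]]]'
python3 -m creep '[[[-3,-7,0,0],[-3,-7,0,0],[-3,-7,0,0]]]'
```

```text
time_s: 43.5
position: [481.5, -46.2, 263.1]
tcp_rot: [0.707, 0.707, 0.003, 0.003]
force: [19.9, -1.4, -18.5]
opening: 0.149
grasp_force: 15.0
time_s: 43.75
position: [476.5, -47.6, 264.2]
tcp_rot: [0.707, 0.708, 0.005, 0.004]
force: [31.0, 3.5, -20.1]
opening: 0.252
grasp_force: 15.2
```

At the stop. Release, back off, inspect.

```bash
python3 -m creep '[[[0,5,0,0],[0,5,0,0],[0,5,0,0],[0,5,0,0],[0,5,0,0],[0,5,0,0],[0,5,0,0],[0,5,-35,0],[0,5,-70,0],[0,-10,-90,0],[0,-30,-100,0],[0,-30,-100,0],[0,-30,-100,0]]]' 1
python3 -c "
from h import *
snap('scene','s9');snap('wrist','w11')
print(observe()['position'],observe()['force'])
a=cv2.imread('pics/s9.png')[90:310,110:400];b=cv2.imread('pics/w11.png')
cv2.imwrite('pics/fin.png',np.hstack([cv2.resize(a,(400,300)),cv2.resize(b,(400,300))]))
cv2.imwrite('pics/x.png',cv2.resize(b,(640,480)))"
```

```text
time_s: 44.83
position: [441.8, -49.2, 363.6]
tcp_rot: [0.707, 0.707, 0.001, -0.0]
force: [0.5, 0.3, -1.1]
opening: 0.99
grasp_force: 0.0
[442.04863732 -49.03609586 362.51329044] [-0.19119916  0.5958038   0.38895208]
```

View pics/fin.png

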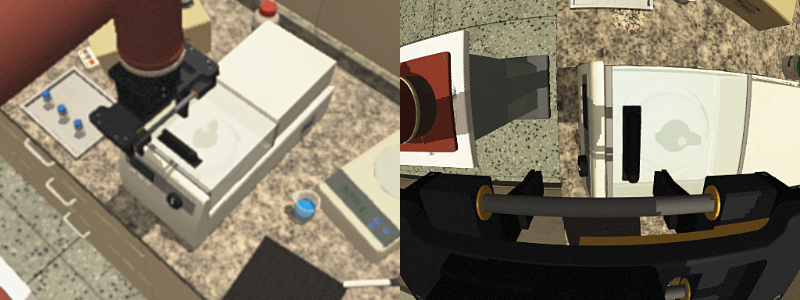

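Guard shut up to the front wall, bar at (632,107) right half, vials standing in the tray, beaker upright, cover visible through the hood. Numeric check of the bar, then hand in.

```bash
python3 -c "
from h import *
print(at('w11',232*1.28,107*1.28,217), 'shut ref 486.5')
print(observe()['time_s']); print(close_job())"
```

```text
[4.78e+02 3.00e-01 2.17e+02] shut ref 486.5
44.9333
the job is handed in; nothing more can be done
None
```

The job is handed in at about 45 s of the 210 s. All three vials stand upright in the tray, the cover is back on the rotor and turned clockwise to its stops, and the guard was pushed shut until it hit its stop. The final pictures agree, though my last measurement of the guard bar was about 8 mm off its starting reading (towards shut). The judge's result was not returned to me.

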